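# Free a punched shelf tag from the bench tag punch

## Robot

A 7-joint arm with a two-finger parallel gripper is mounted at the origin on the work surface. World frame = base frame: x ahead of the robot, y to its left, z up, the work surface at z = 0. Lengths are in m, angles in rad, forces in N, time in s.
With the tool pointing down it reaches from about 0.35 to 0.9 m from the base axis. Payload 8.1 kg.
Tool frame: the origin (TCP) lies where the fingers leave the gripper's body, on its centre line; the fingertips stand 66 mm ahead of it and the grasp point (between the pads) lies 47 mm ahead of it (arm.tip_reach is the distance from the TCP to the fingertips, in m); z points along the fingers, y is the direction in which the jaws open and shut (so a half turn about z gives the same grasp; the last joint's range is limited). The gripper opens to 92 mm and grips with 3 to 60 N. Pads are 19 mm wide; open, the fingers measure 130 mm over their backs; the gripper's body (75 mm by 190 mm) begins 47 mm behind the grasp point.
Start: joints at [1.234, 0.434, 0.025, 1.573, -0.012, 1.134, -0.075], TCP at [0.145, -0.608, 0.292] pointing down, gripper open.
Joint ranges: [-2.62, 2.62], [-0.44, 2.09], [-1.27, 1.32], [0.08, 2.57], [-1.32, 4.46], [0.12, 2], [-2.74, 2.74]. Speed limits (rad/s): [2.22, 2.22, 3.01, 3.01, 3.14, 3.14, 3.14].

## Interface

Orientations are given as a rotation vector (axis times angle).
In Python, from cell import arm gives the robot as it stands.
- The arm moves only by the tool carry_out, never from a script. Its argument "plan" is a list of rows, each a list of 5 numbers: the shift along the world's x, y, z in cm, then the turn about the world's z in rad, then the finger opening in cm, from 0 to 9.18. In form: [[tx, ty, tz, spin, fingers], ...]. A call has 1 to 20 rows; each row is the pose to reach, as a shift and turn from the pose measured when the call began; what a row does not reach only later rows make up. A row lasts 1/10 s, in which the tool goes at most 50 mm and 8.59 degrees, less where a joint would pass 70% of its speed; a pose out of reach is approached as far as the arm can. A call with a gripper value outside its range is refused whole. The fingers move at their own pace and stop on an object; "squeeze" is the grip in N (left out, the last holds). Time passes only in rows, so rows that repeat a pose let the fingers close. It gives the time, the measured TCP pose, the force and the opening at its end, in the units of the state.
- arm.observe(): the state, without advancing time (a new reading comes with each control period).
- arm.get_image(name): name is "side" or "top" or "wrist"; returns (picture, depth): 400x640x3 uint8, red, green, blue; 400x640 float32, m along the optical axis (not along the pixel's ray), 0 where there is no reading.
- arm.get_calibration(name): a dict with "intrinsics" (3x3 intrinsics, pixels), "rvec" (rotation vector, rad) and "tvec" (3), from world to camera coordinates, as OpenCV has them; the wrist camera has in their place "tool_from_camera" (4x4, takes a point from camera to tool coordinates, whose origin is the TCP and whose axes are the flange's). Camera axes: x right, y down, z forward; pixel columns grow to the right and rows downward; lengths in m; the calibration is good to about 2 mm. A picture is of the moment at which its call begins: read the wrist's pose just before it. get_calibration takes no time and is no camera call.
- arm.sign_off(): hands the job in, once; it reports no verdict.
The state is a dict: "clock": time; "joints": joint angles; "dq": joint speeds; "joint_efforts": joint torques, N m; "position": TCP position; "ee_rot": TCP orientation; "force": force on the tool from outside, world axes, zero at the start; "ft_torque": the same for the moment, N m; "width": opening from 0.0 (shut) to 1.0 (fully open).
Only numpy, scipy, OpenCV 4.12 (cv2) and the standard library are available. Lean on these libraries where they do the work, as an engineer would, in place of code of your own. Each camera call takes 0.05 s, during which the arm holds its last target. There are 200 camera calls.

## Task

A freshly punched shelf tag is still pinned in the slot of the bench punch. Swing the punch's lever up until it stands straight upright, so the punch is out of the tag, then take the hooked pick, reach into the slot and drag the tag right out by its hanging slot so that it lies flat on the outfeed plate in front, clear of the guides; do not touch the tag with the fingers. Finally lay the pick back down on the bench, clear of the punch, and leave the lever upright and the other things where they are.

Things in the scene. Friction and masses are not known exactly. Their poses are not given: they have to be found in the camera images.
- press: the bench tag punch: grey cast C-frame hand press bolted to the bench, 280 x 100 mm, 190 mm high (ram up to 260). Origin on the bench under the punch axis; x points to the column at the back, z up; the slot opens to -x; the lever is on the -y side. Column from x = 55 mm back; head over the slot from 118 mm above the bench up. The surroundings of the slot are told at the points below
- slot (a point): point on the flat die top under the punch axis, 50 mm above the bench, in the middle of the slot; axes as press. The slot is 44 mm wide (y) and 26 mm high, roofed by the 8 mm stripper plate from x = -24 to +24 mm here; a stop 12 mm high closes it at x = +17 mm. The die opening under the punch is filled flush: nothing can go below the die top
- slot_mouth (a point): point on the die top at the front end of the two guides, 58 mm in front of point slot; axes as press. The guides (12 mm high, 10 mm thick, 44 mm apart inside) run from here back to the stop, open above in front of the stripper plate
- outfeed (a point): centre of the outfeed plate's top, 104 mm in front of point slot; axes as press. Flat plate 92 mm long (x) by 72 mm wide (y), level and flush with the die top, from the slot mouth forward, open on all its sides, nothing above it once the lever is up
- lever (a joint): angle of the lever: 0 = level, pointing forward (press -x); 1.571 = straight up; stop at 2.0 (leaning back). Stays where it is left; moving it takes about 2 to 7 N at the grip. Starts at 0.05 to 0.3. The punch rises with it by 24 mm per rad; its end is 10 mm below the die top at 0, above the tag from 0.65, and above the slot's roof from 1.5 on
- lever_grip (a point): centre of the black flat-sided hand grip (60 mm along the lever, 24 mm wide between its flat sides, 28 mm high) at the end of the lever rod (11 mm thick), 150 mm from the pivot axis; x points back along the lever to the pivot, y along the pivot axis; it swings in a plane 42 mm to the -y side of the punch axis
- lever_pivot (a point): point on the lever's pivot axis in the plane of the grip's swing (press x = 36, y = -42, z = 152 mm); the axis is parallel to the press's y
- tag: the shelf tag: rigid white plastic plate 70 x 40 x 5 mm, 20 g, flat on the die between the guides. Origin at the centre of its underside; x along its length, to the press's back as it starts (front edge 54 mm in front of point slot). Its hanging slot goes right through it: 22 mm long (x) by 14 mm wide (y), centred 19 mm from the origin to +x: right under the punch at the start
- pick_grip (a point): where to grip the hooked pick: on the axis of its flat-sided wooden handle (110 mm long, 24 wide, 28 high), 30 mm behind the handle's front end, near the centre of mass, 14 mm above the underside. It lies on the bench with the hook pointing down. x from handle to hook, z up. About 160 g. Ferrule 18 mm across; straight steel shaft 6 mm thick on the handle's axis
- pick_tip (a point): lowest point of the hook: a 6 mm thick leg that turns straight down from the end of the shaft, 200 mm ahead of pick_grip and 11 mm below the axis of shaft and handle; axes as pick_grip. The leg shows 8 mm below the shaft's underside
- label_roll: bystander: roll of paper labels lying flat, 105 mm across, 60 mm high, origin at the centre of its underside
- blanks_tray: bystander: low dark steel tray 110 x 160 x 30 mm with a few blank tags in it, origin at the centre of its underside
- torpedo_level: bystander: yellow spirit level 230 x 24 mm, 45 mm high, origin at the centre of its underside

How it is judged:
By the outcome, as a careful person would: the job done as asked, in the order asked, and still so for the second after the job is handed in, with the robot touching nothing.
It also fails if it takes over 67 s, if anything falls off the work surface, if the arm or the gripper's body presses on something with over 40 N, if the wrist force passes 120 N, or if a joint passes its speed limit or range.

## Working session

There is one attempt and no reset: what is moved stays moved. The work goes in short steps, Python scripts to look and compute and a tool call to move; the robot and the scene stay as the last step left them, time stands still between calls to the robot, and variables do not carry over. Pictures are saved under pics/ and viewed, about 8 in all and at most 12, crops included, and the job is handed in when it is done.

Besides the shell and the picture viewer there is one more tool, called after ">>>" as name(argument=value, ...), one argument or row to a line, values as JSON. carry_out: Moves the arm, as the interface text tells. Its arguments: {"type":"object","properties":{"plan":{"type":"array"},"squeeze":{"type":"number"}},"required":["plan"]}

```bash
mkdir -p pics; cat > h.py <<'E'
import numpy as np, cv2
from scipy.spatial.transform import Rotation as R
from cell import arm
def snap(name,tag):
    s=arm.observe(); im,d=arm.get_image(name); c=arm.get_calibration(name)
    K=np.array(c["intrinsics"])
    if name=="wrist":
        T=np.eye(4);T[:3,:3]=R.from_rotvec(s["ee_rot"]).as_matrix();T[:3,3]=s["position"]
        M=T@np.array(c["tool_from_camera"])
    else:
        W=np.eye(4);W[:3,:3]=R.from_rotvec(np.ravel(c["rvec"])).as_matrix();W[:3,3]=np.ravel(c["tvec"]);M=np.linalg.inv(W)
    cv2.imwrite(f"pics/{tag}.png",im[:,:,::-1]); np.savez(f"pics/{tag}.npz",im=im,d=d,K=K,M=M); return s
def P(tag,pts,z=None):
    f=np.load(f"pics/{tag}.npz");d=f["d"];K=f["K"];M=f["M"];out=[]
    for u,v in pts:
        ray=np.linalg.inv(K)@[u,v,1]
        if z is None:
            w=d[int(v)-1:int(v)+2,int(u)-1:int(u)+2];w=w[w>0];k=np.median(w) if len(w) else np.nan
        else: k=(z-M[2,3])/(M[:3,:3]@ray)[2]
        p=M[:3,:3]@(ray*k)+M[:3,3]; out.append(p); print((u,v),p.round(4))
    return np.array(out)
def proj(tag,p):
    f=np.load(f"pics/{tag}.npz");M=np.linalg.inv(f["M"]);q=f["K"]@(M[:3,:3]@np.array(p)+M[:3,3]);return q[:2]/q[2]
def st():
    s=arm.observe();print({k:np.round(s[k],3) for k in ("clock","joints","position","ee_rot","force","width")})
E
python3 -c "
from h import *
snap('top','top0');snap('side','side0');st()
print(arm.get_calibration('wrist')['tool_from_camera'])
a=np.vstack([cv2.imread('pics/top0.png'),cv2.imread('pics/side0.png')]);cv2.imwrite('pics/both0.png',cv2.resize(a,(480,600)))"
```

```text
{'clock': np.float64(0.1), 'joints': array([ 1.234,  0.435,  0.025,  1.574, -0.012,  1.134, -0.075]), 'position': array([ 0.145, -0.608,  0.292]), 'ee_rot': array([-3.119, -0.366,  0.   ]), 'force': array([-1.255, -0.738, -0.696]), 'width': np.float64(0.996)}
[[-2.44191637e-04 -9.67769080e-01 -2.51839131e-01  6.73014398e-02]
 [ 9.99999968e-01 -2.20386844e-04 -1.22729363e-04 -8.41736580e-04]
 [ 6.32716517e-05 -2.51839153e-01  9.67769103e-01 -9.17411978e-02]
 [ 0.00000000e+00  0.00000000e+00  0.00000000e+00  1.00000000e+00]]
```

View pics/top0.png

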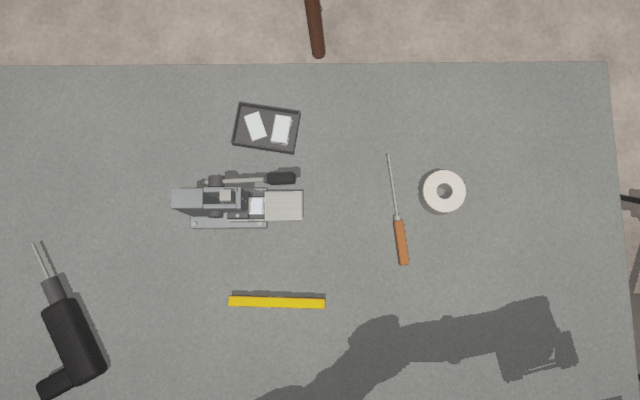

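View pics/side0.png

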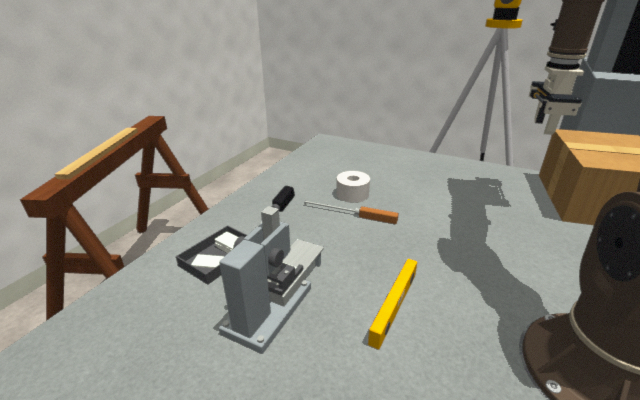

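Top view: press with its slot opening to image right, outfeed plate at ~(284,205), lever grip at (281,178), pick handle (402,242) with its hook at ~(388,155), roll at (444,191), tray at (266,128), level at (276,302).

```bash
python3 -c "
from h import *
print('grip');P('top0',[(270,179),(294,178),(282,178)])
print('plate');P('top0',[(302,191),(302,219),(266,219),(266,192),(284,205)]);
print('plate z=.05');P('top0',[(302.5,190.5),(302.5,219.5),(265,219.5)],.05)
print('base');P('top0',[(191,227),(266,227)])
print('tag');P('top0',[(256,205)])
print('handle');P('top0',[(395,220.5),(405,264),(397,221),(402,242)]);P('top0',[(397,220.5),(404.5,264)],.028)
print('shaft');P('top0',[(388.3,154),(397,216)],.014)
print('roll,tray,level');P('top0',[(444,191)],.06);P('top0',[(266,128)],.0);P('top0',[(229,301),(325,303)],.045)
print('side grip');P('side0',[(279,204),(290,190),(271,212),(270,225)])
a=cv2.imread('pics/top0.png')[80:320,160:480];cv2.imwrite('pics/c0.png',cv2.resize(a,(800,600),interpolation=cv2.INTER_CUBIC))"
```

```text
grip
(270, 179) [0.6337 0.0127 0.191 ]
(294, 178) [ 0.635  -0.0388  0.194 ]
(282, 178) [ 0.6348 -0.0134  0.1959]
plate
(302, 191) [ 0.6382 -0.0468  0.0053]
(302, 219) [ 0.5624 -0.049   0.0487]
(266, 219) [0.5628 0.0381 0.0489]
(266, 192) [0.629  0.039  0.0485]
(284, 205) [ 0.5965 -0.0054  0.0507]
plate z=.05
(302.5, 190.5) [ 0.632  -0.0501  0.05  ]
(302.5, 219.5) [ 0.561  -0.0503  0.05  ]
(265, 219.5) [0.5615 0.0404 0.05  ]
base
(191, 227) [0.5484 0.2331 0.0013]
(266, 227) [0.547  0.0431 0.0073]
tag
(256, 205) [0.5963 0.0621 0.0545]
handle
(395, 220.5) [ 0.5603 -0.2774  0.0228]
(405, 264) [ 0.4538 -0.2988  0.0226]
(397, 221) [ 0.5587 -0.2818  0.0261]
(402, 242) [ 0.507  -0.2921  0.0285]
(397, 220.5) [ 0.5597 -0.2815  0.028 ]
(404.5, 264) [ 0.4538 -0.2967  0.028 ]
shaft
(388.3, 154) [ 0.7309 -0.2664  0.014 ]
(397, 216) [ 0.5724 -0.284   0.014 ]
roll,tray,level
(444, 191) [ 0.6273 -0.3914  0.06  ]
(266, 128) [0.8056 0.0474 0.    ]
(229, 301) [0.3685 0.1238 0.045 ]
(325, 303) [ 0.3632 -0.1035  0.045 ]
side grip
(279, 204) [0.6299 0.0231 0.1836]
(290, 190) [ 0.6286 -0.0203  0.1959]
(271, 212) [0.5897 0.1087 0.2232]
(270, 225) [0.5896 0.1154 0.1988]
```

View pics/c0.png

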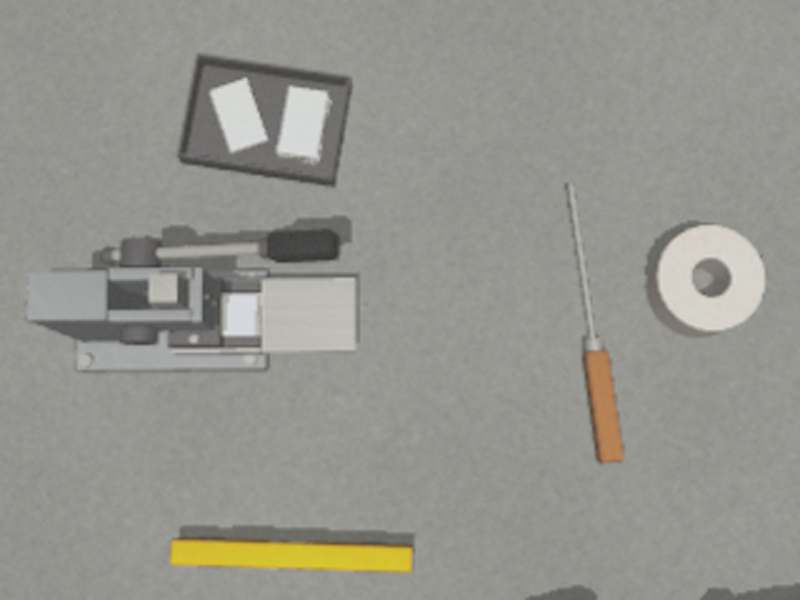

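The press x axis lies along world +y, with the slot at about (0.596, 0.099, 0.05). The lever grip is at about (0.636, -0.013, 0.18), and the pick's yaw is about 0.11 rad. Next I move above the lever grip.

>>> carry_out(
  plan=[
    [49.1,59.5,3,1.337,5],
    [49.1,59.5,3,1.337,5],
    [49.1,59.5,3,1.337,5],
    [49.1,59.5,3,1.337,5],
    [49.1,59.5,3,1.337,5],
    [49.1,59.5,3,1.337,5],
    [49.1,59.5,3,1.337,5],
    [49.1,59.5,3,1.337,5],
    [49.1,59.5,3,1.337,5],
    [49.1,59.5,3,1.337,5],
    [49.1,59.5,3,1.337,5],
    [49.1,59.5,3,1.337,5],
    [49.1,59.5,3,1.337,5],
    [49.1,59.5,3,1.337,5],
    [49.1,59.5,3,1.337,5],
    [49.1,59.5,3,1.337,5],
    [49.1,59.5,3,1.337,5],
    [49.1,59.5,3,1.337,5],
    [49.1,59.5,3,1.337,5],
    [49.1,59.5,3,1.337,5],
  ],
  squeeze=20,
)

```text
clock: 2.1
position: [0.6352, -0.0143, 0.3216]
ee_rot: [-2.224, -2.219, 0.003]
force: [-0.3, 0.6, -0.0]
width: 0.544
```

```bash
python3 -c "
from h import *
st();snap('wrist','w1');print(proj('w1',[.5965,-.0055,.05]),proj('w1',[.5965,.0985,.05]),proj('w1',[.636,-.013,.18]))"
```

```text
{'clock': np.float64(2.1), 'joints': array([ 0.262,  0.483, -0.496,  1.47 ,  0.236,  1.25 , -0.263]), 'position': array([ 0.635, -0.014,  0.322]), 'ee_rot': array([-2.224, -2.219,  0.003]), 'force': array([-0.327,  0.563, -0.009]), 'width': np.float64(0.544)}
[286.44821588 174.05089367] [283.89903299  85.53000416] [318.31804092 208.32420471]
```

View pics/w1.png

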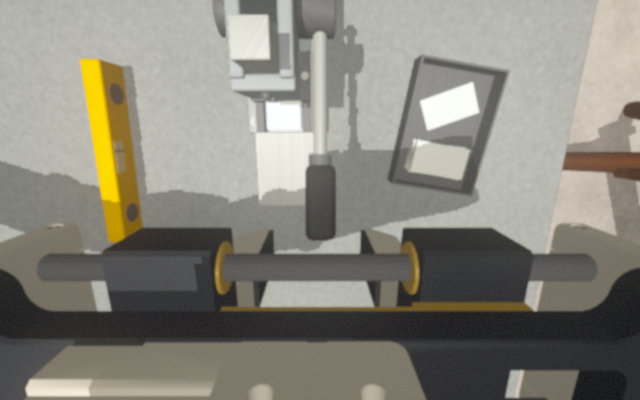

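The wrist view shows the lever grip at about (320,200), between the fingers' columns, and the outfeed plate at (287,168).

```bash
python3 -c "
from h import *
print('grip');P('w1',[(320,175),(320,200),(320,225)]);P('w1',[(306,200),(335,200)],.194)
print('rod');P('w1',[(319,50),(319,140)])
print('plate');P('w1',[(258,132),(262,203),(305,203)],.05)
print('tag/guides');P('w1',[(265,115),(301,115)],.055);P('w1',[(250,115),(306,115)],.062)"
```

```text
grip
(320, 175) [0.6373 0.0167 0.1905]
(320, 200) [ 0.6373 -0.0022  0.1943]
(320, 225) [ 0.6372 -0.0214  0.1979]
(306, 200) [ 0.6264 -0.0023  0.194 ]
(335, 200) [ 0.6489 -0.0023  0.194 ]
rod
(319, 50) [0.6367 0.1105 0.163 ]
(319, 140) [0.6366 0.0424 0.1765]
plate
(258, 132) [0.5635 0.0459 0.05  ]
(262, 203) [ 0.564 -0.043  0.05 ]
(305, 203) [ 0.6193 -0.0431  0.05  ]
tag/guides
(265, 115) [0.5738 0.0655 0.055 ]
(301, 115) [0.6162 0.0654 0.055 ]
(250, 115) [0.5577 0.0653 0.062 ]
(306, 115) [0.6223 0.0651 0.062 ]
```

>>> carry_out(
  plan=[
    [0.2,0.5,-4,0.0,5],
    [0.2,0.5,-8,0.0,5],
    [0.2,0.5,-9.5,0.0,5],
    [0.2,0.5,-9.5,0.0,5],
    [0.2,0.5,-9.5,0.0,2],
    [0.2,0.5,-9.5,0.0,2],
    [0.2,0.5,-9.5,0.0,2],
    [0.2,0.5,-9.5,0.0,2],
    [0.2,0.5,-9.5,0.0,2],
  ],
  squeeze=15,
)

```text
clock: 3.05
position: [0.6378, -0.0091, 0.2277]
ee_rot: [2.223, 2.219, -0.0]
force: [0.7, -1.6, 3.5]
width: 0.258
```

```bash
python3 -c "
from h import *
st();s=arm.observe()['position'];py,pz=.138,.199
y,z=s[1]-py,s[2]-pz;r=np.hypot(y,z);a0=np.arctan2(z,-y);print(r,a0)
for a in np.linspace(a0,1.6,13)[1:]: print(np.round([100*(py-r*np.cos(a)-s[1]),100*(pz+r*np.sin(a)-s[2])],1),end=',')"
```

```text
{'clock': np.float64(3.05), 'joints': array([ 0.244,  0.561, -0.478,  1.587,  0.285,  1.063, -0.313]), 'position': array([ 0.638, -0.009,  0.228]), 'ee_rot': array([ 2.223,  2.219, -0.   ]), 'force': array([ 0.719, -1.65 ,  3.485]), 'width': np.float64(0.258)}
0.14988963516826537 0.19247349880901063
[0.4 1.7],[1.1 3.3],[1.9 4.9],[2.9 6.3],[4.  7.7],[5.4 8.8],[6.8 9.9],[ 8.3 10.7],[10.  11.3],[11.7 11.8],[13.4 12.1],[15.1 12.1],
```

>>> carry_out(
  plan=[
    [0,0.4,1.7,0,2],
    [0,1.1,3.3,0,2],
    [0,1.9,4.9,0,2],
    [0,2.9,6.3,0,2],
    [0,4.0,7.7,0,2],
    [0,5.4,8.8,0,2],
    [0,6.8,9.9,0,2],
    [0,8.3,10.7,0,2],
    [0,10.0,11.3,0,2],
    [0,11.7,11.8,0,2],
    [0,13.4,12.1,0,2],
    [0,13.4,12.1,0,2],
  ],
)

```text
clock: 4.25
position: [0.6373, 0.1285, 0.35]
ee_rot: [2.22, 2.223, 0.003]
force: [0.7, 2.3, 2.5]
width: 0.258
```

```bash
python3 -c "
from h import *
st();snap('side','s2');cv2.imwrite('pics/s2c.png',cv2.resize(cv2.imread('pics/s2.png')[120:360,170:410],(600,600),interpolation=cv2.INTER_CUBIC))"
```

```text
{'clock': np.float64(4.25), 'joints': array([ 0.045,  0.493, -0.516,  1.387,  0.243,  1.322, -0.478]), 'position': array([0.637, 0.129, 0.35 ]), 'ee_rot': array([2.22 , 2.223, 0.003]), 'force': array([0.669, 2.329, 2.542]), 'width': np.float64(0.258)}
```

View pics/s2c.png

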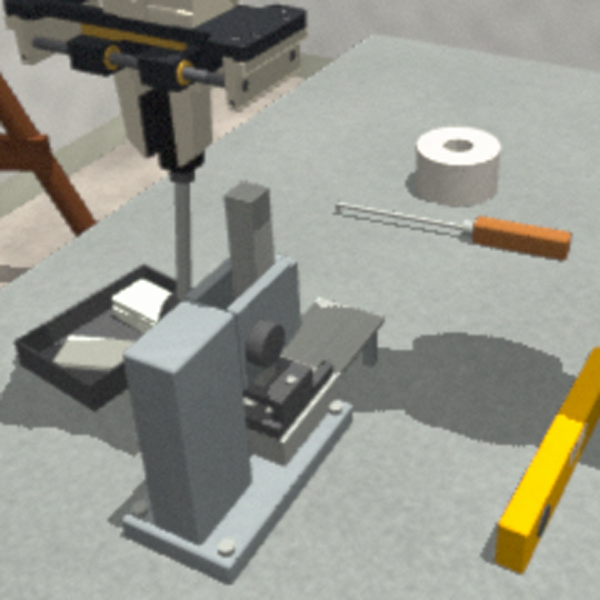

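The lever is near upright: the rod runs from crop (182,190) to (184,280). I'll measure its tilt.

```bash
python3 -c "
from h import *
f=np.load('pics/s2.npz')
for v in range(194,236,5):
  r=f['im'][v,230:256].mean(1).astype(int);d=f['d'][v,230:256]
  m=(d>0)&(d<np.median(d)-.1); print(v,230+np.where(m)[0].mean() if m.any() else None, np.median(d[m]) if m.any() else d.round(2)[8:18])
print(proj('s2',[.637,.1345,.152]),proj('s2',[.637,.1345,.27]),proj('s2',[.637,.13,.27]))
" 
```

```text
194 242.5 0.6577444
199 242.5 0.661928
204 242.5 0.66475856
209 242.5 0.66866386
214 242.5 0.67255247
219 242.5 0.67555285
224 242.5 0.68020314
229 245.5 0.684176
234 None [0.96 0.96 0.96 0.69 0.69 0.69 0.69 0.69 0.7  1.  ]
[245.51002107 244.17933543] [238.04121891 190.01600332] [239.63976799 188.91074336]
```

```bash
python3 -c "
from h import *
f=np.load('pics/s2.npz');pts=[]
M=f['M'];K=f['K']
for v in range(192,228):
  for u in range(234,252):
    k=f['d'][v,u]
    if 0<k<.75: pts.append(M[:3,:3]@(np.linalg.inv(K)@[u,v,1]*k)+M[:3,3])
p=np.array(pts);
for lo in np.arange(.17,.29,.015):
  q=p[(p[:,2]>=lo)&(p[:,2]<lo+.015)]; 
  if len(q): print(len(q),q.mean(0).round(4))
q=p[(p[:,2]>.2)&(p[:,2]<.27)];A=np.polyfit(q[:,2],q[:,1],1);print(A, np.arctan(A[0]))
"
```

```text
23 [0.6363 0.136  0.1962]
44 [0.6362 0.1346 0.2076]
47 [0.636  0.1321 0.2226]
44 [0.6359 0.1296 0.2377]
46 [0.6357 0.1269 0.2524]
13 [0.6343 0.1277 0.2627]
[-0.15726285  0.16711708] -0.15598529706692593
```

>>> carry_out(
  plan=[
    [0,0.9,0.1,0,2],
    [0,1.8,0.1,0,2],
    [0,1.8,0.1,0,2],
    [0,1.8,0.1,0,2],
  ],
)

```text
clock: 4.7
position: [0.6373, 0.1461, 0.3509]
ee_rot: [-2.219, -2.222, -0.004]
force: [0.4, -1.1, -1.9]
width: 0.262
```

```bash
cat > lev.py <<'E'
from h import *
import sys
t=sys.argv[1]
st();snap('side',t)
f=np.load(f'pics/{t}.npz');M=f['M'];K=f['K']
def fit(u0,u1,v0,v1,dmax,lab):
  pts=[];e=[]
  for v in range(v0,v1):
    us=[u for u in range(u0,u1) if 0<f['d'][v,u]<dmax]
    if us: e.append((v,np.mean(us)))
    for u in us: pts.append(M[:3,:3]@(np.linalg.inv(K)@[u,v,1]*f['d'][v,u])+M[:3,3])
  p=np.array(pts);A=np.polyfit(p[:,2],p[:,1],1);e=np.array(e);B=np.polyfit(e[:,0],e[:,1],1)
  c=p.mean(0);a=proj(t,c+[0,0,.03]);b=proj(t,c-[0,0,.03])
  print(lab,len(p),'depth slope dy/dz',A[0].round(3),'px slope',B[0].round(3),'vertical px slope',((b-a)[0]/(b-a)[1]).round(3),c.round(3))
fit(228,254,194,226,.76,'rod')
fit(257,280,198,222,.78,'ram')
E
python3 lev.py s3
```

```text
{'clock': np.float64(4.7), 'joints': array([ 0.017,  0.5  , -0.517,  1.375,  0.245,  1.328, -0.504]), 'position': array([0.637, 0.146, 0.351]), 'ee_rot': array([-2.219, -2.222, -0.004]), 'force': array([ 0.38 , -1.06 , -1.914]), 'width': np.float64(0.262)}
rod 203 depth slope dy/dz -0.024 px slope 0.108 vertical px slope 0.14 [0.636 0.139 0.233]
ram 428 depth slope dy/dz 0.084 px slope 0.091 vertical px slope 0.092 [0.591 0.111 0.229]
```

>>> carry_out(
  plan=[
    [0,0.4,0,0,2],
    [0,0.4,0,0,2],
    [0,0.4,0,0,2],
    [0,0.4,0,0,5],
    [0,0.4,0,0,5],
    [0,0.4,0,0,5],
    [0,0.4,0,0,5],
    [0,0.4,4,0,5],
    [0,0.4,8,0,5],
    [0,-4,9,0,5],
    [-2,-9,9,0,5],
    [-5,-14,9,0,5],
    [-8,-19,9,0,5],
    [-10,-24,9,0,5],
    [-10,-29,9,0,5],
    [-10,-29,9,0,5],
  ],
)

```text
clock: 6.35
position: [0.5358, -0.1491, 0.4413]
ee_rot: [2.226, 2.216, 0.002]
force: [0.8, 0.1, -0.1]
width: 0.542
```

```bash
python3 lev.py s4; python3 -c "
from h import *
snap('top','t4');snap('wrist','w4')
a=cv2.resize(cv2.imread('pics/t4.png')[150:260,150:330],(720,440),interpolation=cv2.INTER_CUBIC);cv2.imwrite('pics/t4c.png',a)
print(proj('t4',[.637,.1345,.332]),proj('t4',[.637,.1345,.152]))
P('t4',[(196,180),(200,180),(204,180),(208,180),(212,180),(216,180),(220,180)])
"
```

```text
{'clock': np.float64(6.35), 'joints': array([ 0.517,  0.276, -0.455,  1.464,  0.121,  1.428,  0.056]), 'position': array([ 0.536, -0.149,  0.441]), 'ee_rot': array([2.226e+00, 2.216e+00, 2.000e-03]), 'force': array([ 0.839,  0.066, -0.059]), 'width': np.float64(0.542)}
rod 206 depth slope dy/dz -0.016 px slope 0.108 vertical px slope 0.14 [0.635 0.14  0.235]
ram 431 depth slope dy/dz 0.083 px slope 0.087 vertical px slope 0.092 [0.591 0.111 0.23 ]
[194.95381427 163.10336261] [217.35242205 181.16697089]
(196, 180) [ 0.6693  0.2253 -0.0011]
(200, 180) [0.6689 0.2146 0.0007]
(204, 180) [0.6688 0.2042 0.001 ]
(208, 180) [0.6685 0.1938 0.0019]
(212, 180) [0.6328 0.1376 0.1881]
(216, 180) [0.6349 0.1317 0.1769]
(220, 180) [0.6371 0.1257 0.1648]
```

View pics/t4c.png

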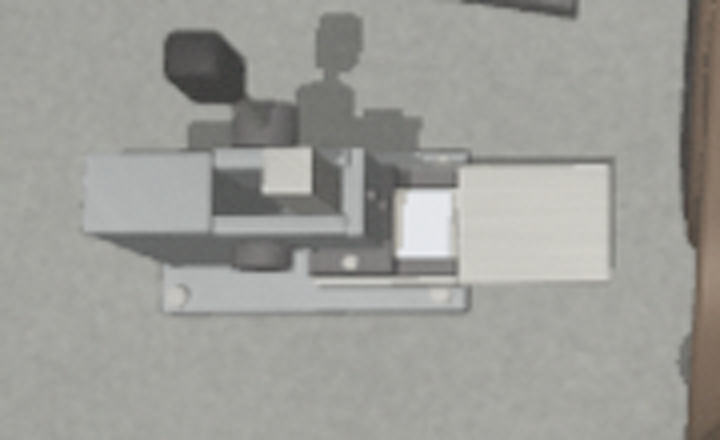

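The lever is upright to within about 0.03 rad: the grip's top end and the pivot both sit where an upright lever projects. Next is the pick.

>>> carry_out(
  plan=[
    [-0.6,-5,-5,-0.2,9],
    [-0.6,-9,-9,-0.4,9],
    [-0.6,-13.6,-13,-0.6,9],
    [-0.6,-13.6,-17,-0.8,9],
    [-0.6,-13.6,-20,-1.0,9],
    [-0.6,-13.6,-22,-1.2,9],
    [-0.6,-13.6,-24,-1.4,9],
    [-0.6,-13.6,-24,-1.456,9],
    [-0.6,-13.6,-24,-1.456,9],
    [-0.6,-13.6,-24,-1.456,9],
    [-0.6,-13.6,-24,-1.456,9],
    [-0.6,-13.6,-24,-1.456,9],
  ],
)

```text
clock: 7.7
position: [0.5318, -0.2802, 0.201]
ee_rot: [3.135, 0.185, 0.005]
force: [-0.7, 0.2, -0.3]
width: 0.978
```

```bash
python3 -c "
from h import *
st();snap('wrist','w5');print(proj('w5',[.56,-.2815,.028]),proj('w5',[.454,-.297,.028]),proj('w5',[.731,-.2664,.014]))"
```

```text
{'clock': np.float64(7.7), 'joints': array([ 0.449,  0.485, -0.075,  1.738,  0.043,  0.917, -1.096]), 'position': array([ 0.532, -0.28 ,  0.201]), 'ee_rot': array([3.135, 0.185, 0.005]), 'force': array([-0.723,  0.163, -0.337]), 'width': np.float64(0.978)}
[322.41399119 170.37482573] [324.83625244 276.63881693] [329.35333987 -42.50853919]
```

View pics/w5.png

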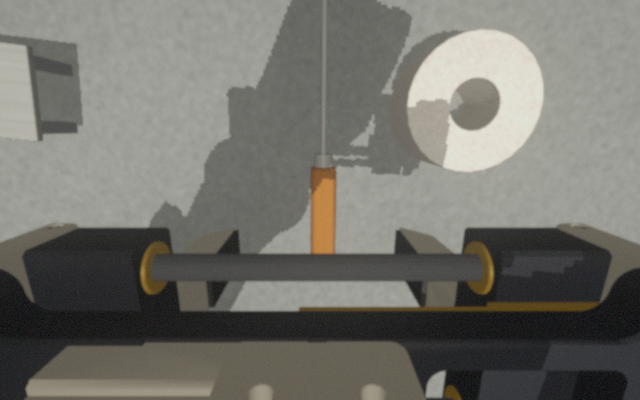

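The pick's axis is at column 323 and parallel to the tool. The handle's front edge is at row 169, as predicted. I'll descend and grip.

>>> carry_out(
  plan=[
    [0,-0.2,-4,0,9],
    [0,-0.2,-8,0,9],
    [0,-0.2,-11.5,0,9],
    [0,-0.2,-13.1,0,9],
    [0,-0.2,-13.1,0,9],
    [0,-0.2,-13.1,0,2],
    [0,-0.2,-13.1,0,2],
    [0,-0.2,-13.1,0,2],
    [0,-0.2,-13.1,0,2],
    [0,-0.2,-13.1,0,2],
    [0,-0.2,-13.1,0,2],
    [0,-0.2,-13.1,0,2],
    [0,-0.2,-13.1,0,2],
    [0,-0.2,-13.1,0,2],
  ],
  squeeze=45,
)

```text
clock: 9.15
position: [0.5316, -0.2828, 0.07]
ee_rot: [3.135, 0.184, 0.005]
force: [0.8, -0.4, 0.7]
width: 0.258
```

>>> carry_out(
  plan=[
    [0,0,4,0,2],
    [0,0,9,0,2],
    [0,0,13,0.1,2],
    [1,1,13,0.25,2],
    [2,2,13,0.4,2],
    [3,3,13,0.55,2],
    [4,4,13,0.7,2],
    [5,5,13,0.85,2],
    [6,6,13,1.0,2],
    [6.5,7,13,1.15,2],
    [6.5,8,13,1.3,2],
    [6.5,9,13,1.454,2],
    [6.5,10.3,11,1.454,2],
    [6.5,10.3,9.7,1.454,2],
    [6.5,10.3,9.7,1.454,2],
    [6.5,10.3,9.7,1.454,2],
    [6.5,10.3,9.7,1.454,2],
  ],
)

```text
clock: 10.85
position: [0.5969, -0.1807, 0.1676]
ee_rot: [-2.222, -2.22, -0.005]
force: [0.7, -0.5, -1.4]
width: 0.26
```

```bash
python3 -c "
from h import *
st();snap('top','t6');snap('side','s6');snap('wrist','w6')
a=cv2.resize(cv2.imread('pics/t6.png')[170:250,220:370],(800,427),interpolation=cv2.INTER_CUBIC);
b=cv2.resize(cv2.imread('pics/w6.png')[0:230,160:480],(250,173));c=cv2.resize(cv2.imread('pics/s6.png')[150:310,230:430],(216,173));
z=np.zeros((600,800,3),np.uint8);z[:427]=a;z[427:,:250]=b;z[427:,260:476]=c
cv2.imwrite('pics/m6.png',z)
s=arm.observe()['position'];t=s+[0,.2,-.067];print(t,proj('t6',t),proj('s6',t))
f=np.load('pics/w6.npz');print([proj('w6',s+[0,k,-.053]) for k in (.05,.1,.15,.2)])
"
```

```text
{'clock': np.float64(10.85), 'joints': array([ 0.502,  0.596, -0.437,  1.686,  0.299,  0.924, -0.051]), 'position': array([ 0.597, -0.181,  0.168]), 'ee_rot': array([-2.222, -2.22 , -0.005]), 'force': array([ 0.652, -0.454, -1.369]), 'width': np.float64(0.26)}
[0.59687175 0.01969907 0.10068601] [271.34195811 202.00556523] [295.17156483 239.36376167]
[array([316.80301642, 163.19412618]), array([316.71235924,  52.68841957]), array([316.60286535, -80.7781187 ]), array([ 316.4679833 , -245.19132417])]
```

View pics/m6.png

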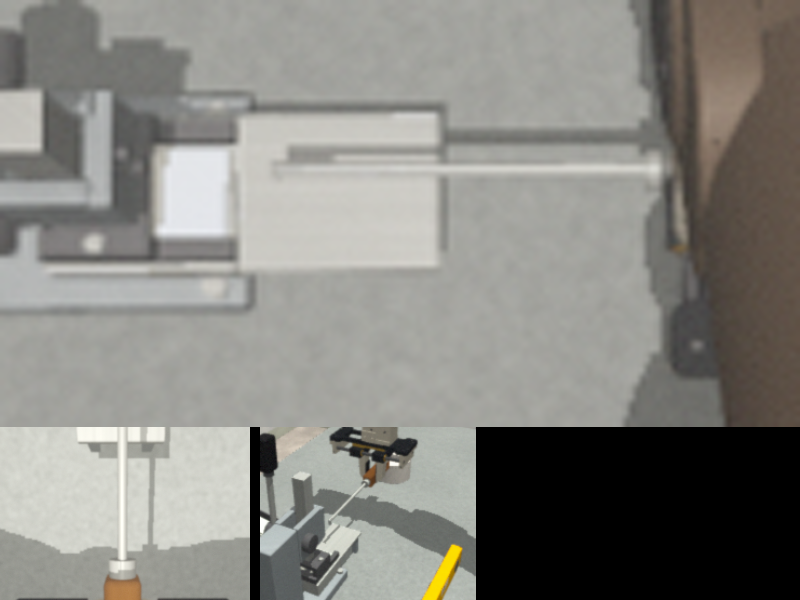

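The tip shows at pixel (271.9,201.9), predicted (271.3,202.0), so the pick is held as modelled. Next: the lateral offset to the tag's midline.

```bash
python3 -c "
from h import *
g=lambda x,y:(220+x/5.333,170+y/5.333)
print('tag');P('t6',[g(195,146),g(195,238),g(195,192)],.055);P('t6',[g(158,192),g(233,192)],.055)
print('guides inner/plate');P('t6',[g(238,113),g(238,270),g(440,110),g(440,267)],.05)
f=np.load('pics/t6.npz');im=f['im'].astype(int).sum(2)
print(im[192:224,256].tolist());print(im[186:226,290].tolist());print(im[186:226,270].tolist());print(im[206,244:312].tolist())
print(P('t6',[(256,206),(290,212),(275,212)]))
"
```

```text
tag
(256.5647852990812, 197.37671104444027) [0.6149 0.0609 0.055 ]
(256.5647852990812, 214.6277892368273) [0.5728 0.0603 0.055 ]
(256.5647852990812, 206.0022501406338) [0.5938 0.0606 0.055 ]
(249.62685167822988, 206.0022501406338) [0.5939 0.0774 0.055 ]
(263.69023063941495, 206.0022501406338) [0.5937 0.0434 0.055 ]
guides inner/plate
(264.6277892368273, 191.18882430151885) [0.6308 0.0422 0.05  ]
(264.6277892368273, 220.62816426026626) [0.5587 0.0412 0.05  ]
(302.5051565722858, 190.62628914307143) [ 0.6317 -0.0502  0.05  ]
(302.5051565722858, 220.06562910181887) [ 0.5596 -0.0503  0.05  ]
[389, 384, 386, 384, 315, 534, 665, 690, 689, 691, 691, 689, 690, 689, 690, 691, 692, 692, 690, 691, 692, 691, 530, 389, 391, 387, 338, 559, 547, 413, 509, 551]
[500, 492, 486, 397, 350, 507, 579, 592, 595, 594, 599, 504, 448, 569, 531, 608, 571, 584, 607, 606, 605, 603, 600, 596, 600, 604, 610, 603, 599, 598, 601, 599, 601, 607, 505, 480, 485, 478, 479, 474]
[484, 483, 483, 401, 346, 499, 581, 591, 591, 591, 591, 603, 602, 595, 575, 581, 577, 584, 600, 604, 593, 595, 593, 589, 595, 595, 595, 594, 596, 598, 599, 601, 596, 603, 561, 506, 484, 492, 495, 496]
[273, 283, 290, 276, 401, 542, 606, 689, 691, 692, 692, 689, 690, 689, 692, 690, 689, 670, 614, 551, 533, 612, 596, 595, 599, 596, 593, 598, 598, 595, 598, 600, 599, 596, 600, 599, 597, 599, 597, 601, 597, 599, 599, 601, 601, 604, 605, 606, 603, 603, 605, 608, 606, 603, 606, 606, 607, 579, 469, 410, 489, 490, 483, 488, 486, 492, 494, 491]
(256, 206) [0.5938 0.0619 0.0551]
(290, 212) [ 0.5794 -0.02    0.0503]
(275, 212) [0.5794 0.0162 0.0518]
[[ 0.59378945  0.06194286  0.05507884]
 [ 0.57936445 -0.01997917  0.05030582]
 [ 0.57936203  0.01619605  0.05180912]]
```

```bash
python3 -c "
from h import *
f=np.load('pics/t6.npz');im=f['im'].astype(int)
for u in (276,285,300,315,325): print(u,im[196:208,u].sum(1).tolist())
P('t6',[(271,201.3)],.11);P('t6',[(256,205.43)],.055);P('t6',[(290,205.4)],.05);P('t6',[(301.3,205),(249.5,205)],.05)
print(im[201,262:282].sum(1).tolist())
f=np.load('pics/w6.npz');im=f['im'].astype(int)
for v in (5,60,150): r=im[v,295:340].sum(1);print(v,r.tolist())
"
```

```text
276 [596, 500, 444, 445, 470, 577, 559, 580, 601, 610, 599, 598]
285 [597, 503, 444, 569, 530, 608, 566, 586, 603, 604, 599, 597]
300 [598, 498, 444, 572, 537, 618, 560, 582, 606, 606, 607, 605]
315 [352, 465, 501, 500, 485, 623, 543, 480, 484, 486, 491, 485]
325 [352, 464, 487, 492, 497, 624, 542, 474, 480, 488, 491, 489]
(271, 201.3) [0.5972 0.0194 0.11  ]
(256, 205.43) [0.5952 0.062  0.055 ]
(290, 205.4) [ 0.5955 -0.0199  0.05  ]
(301.3, 205) [ 0.5964 -0.0473  0.05  ]
(249.5, 205) [0.597  0.0785 0.05  ]
[656, 559, 609, 611, 596, 594, 598, 596, 581, 546, 565, 567, 565, 566, 577, 599, 602, 600, 602, 602]
5 [735, 730, 733, 733, 734, 731, 730, 727, 729, 730, 734, 734, 737, 734, 712, 660, 643, 661, 686, 711, 734, 736, 722, 691, 664, 630, 598, 581, 634, 698, 721, 722, 719, 720, 726, 731, 734, 735, 736, 733, 734, 734, 728, 703, 640]
60 [640, 645, 642, 639, 643, 644, 646, 643, 637, 635, 626, 618, 615, 612, 609, 603, 622, 654, 685, 721, 752, 756, 737, 697, 658, 624, 585, 560, 569, 600, 615, 620, 617, 625, 628, 630, 629, 631, 631, 634, 635, 641, 645, 646, 650]
150 [636, 635, 636, 638, 635, 627, 624, 619, 618, 615, 617, 618, 622, 625, 605, 594, 601, 639, 683, 720, 754, 759, 742, 698, 652, 609, 574, 561, 592, 617, 625, 626, 626, 626, 633, 630, 629, 630, 632, 632, 628, 630, 633, 631, 638]
```

>>> carry_out(
  plan=[
    [-0.2,0,-2,0,2],
    [-0.2,0,-4.2,0,2],
    [-0.2,0,-4.2,0,2],
    [-0.2,0,-4.2,0,2],
    [-0.2,1.5,-4.2,0,2],
    [-0.2,3,-4.2,0,2],
    [-0.2,4.5,-4.2,0,2],
    [-0.2,6,-4.2,0,2],
    [-0.2,7.2,-4.2,0,2],
    [-0.2,8.2,-4.2,0,2],
    [-0.2,8.2,-4.2,0,2],
    [-0.2,8.2,-4.2,0,2],
  ],
)

```text
clock: 12.2
position: [0.5949, -0.0985, 0.1256]
ee_rot: [2.222, 2.221, 0.004]
force: [-0.2, -1.0, -1.4]
width: 0.255
```

```bash
python3 -c "
from h import *
st();snap('wrist','w7');snap('top','t7');snap('side','s7')
a=cv2.imread('pics/w7.png')[0:230,200:440];b=cv2.imread('pics/s7.png')[200:300,250:360]
z=np.zeros((480,800,3),np.uint8);z[:383,:400]=cv2.resize(a,(400,383));z[:364,400:]=cv2.resize(b,(400,364),interpolation=cv2.INTER_CUBIC);cv2.imwrite('pics/m7.png',z)
"
```

```text
{'clock': np.float64(12.2), 'joints': array([ 0.365,  0.619, -0.421,  1.774,  0.328,  0.817, -0.214]), 'position': array([ 0.595, -0.099,  0.126]), 'ee_rot': array([2.222, 2.221, 0.004]), 'force': array([-0.151, -1.001, -1.385]), 'width': np.float64(0.255)}
```

View pics/m7.png

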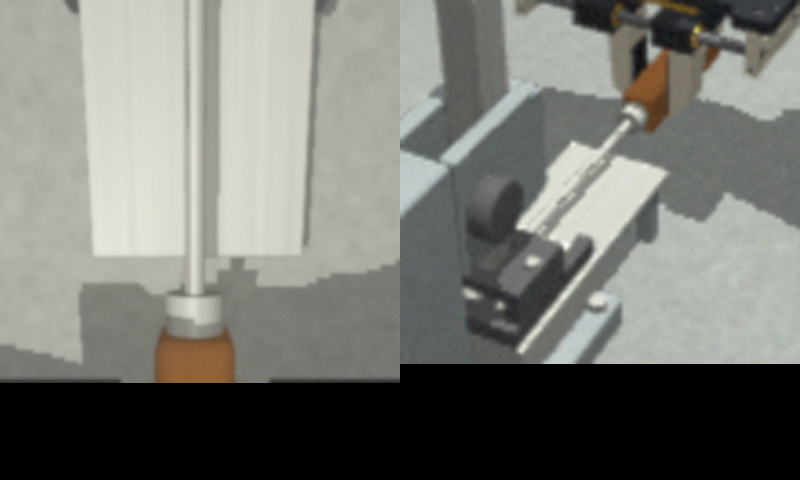

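The shaft is centred on the plate and there is no contact force. I'll lower the hook into the hanging slot.

>>> carry_out(
  plan=[
    [0,0,-0.2,0,2],
    [0,0,-0.4,0,2],
    [0,0,-0.6,0,2],
    [0,0,-0.7,0,2],
    [0,0,-0.7,0,2],
  ],
)

```text
clock: 12.85
position: [0.5947, -0.0994, 0.1183]
ee_rot: [-2.223, -2.219, -0.004]
force: [-1.5, -0.2, -1.0]
width: 0.26
```

>>> carry_out(
  plan=[
    [0,-0.6,0,0,2],
    [0,-1.2,0,0,2],
    [0,-1.8,0,0,2],
    [0,-2.5,0,0,2],
    [0,-3.2,0,0,2],
    [0,-3.9,0,0,2],
    [0,-4.6,0,0,2],
    [0,-5.3,0,0,2],
    [0,-6.0,0,0,2],
    [0,-6.7,0,0,2],
    [0,-7.4,0,0,2],
    [0,-8.1,0,0,2],
    [0,-8.7,0,0,2],
    [0,-9.1,0,0,2],
    [0,-9.3,0,0,2],
    [0,-9.3,0,0,2],
    [0,-9.3,0,0,2],
  ],
)

```text
clock: 14.55
position: [0.5947, -0.192, 0.1183]
ee_rot: [-2.223, -2.219, -0.004]
force: [0.5, -0.3, -1.0]
width: 0.257
```

```bash
python3 -c "
from h import *
st();snap('top','t8');snap('wrist','w8')
a=cv2.resize(cv2.imread('pics/t8.png')[180:230,230:310],(800,500),interpolation=cv2.INTER_CUBIC);cv2.imwrite('pics/t8c.png',a)
"
```

```text
{'clock': np.float64(14.55), 'joints': array([ 0.505,  0.656, -0.415,  1.721,  0.335,  0.834, -0.062]), 'position': array([ 0.595, -0.192,  0.118]), 'ee_rot': array([-2.223, -2.219, -0.004]), 'force': array([ 0.499, -0.317, -0.969]), 'width': np.float64(0.257)}
```

View pics/t8c.png

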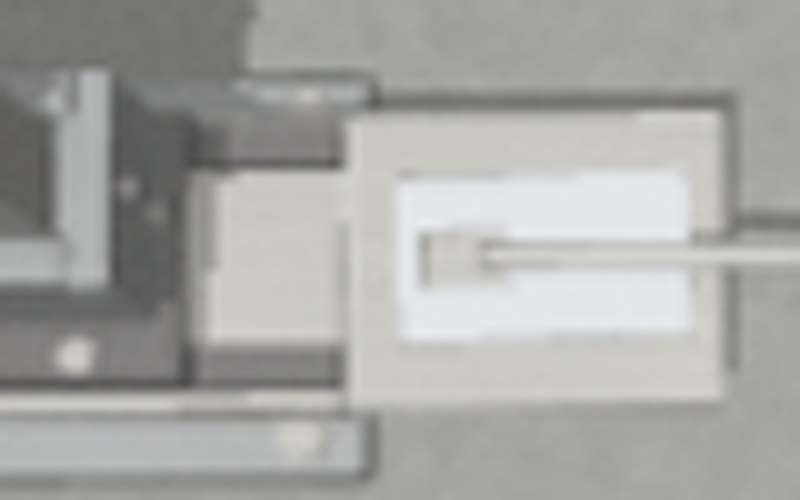

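The tag lies flat on the outfeed plate at crop (398-690, 178-340), against the plate's (350-725). It is about 11 mm clear of the guides. I'll unhook and return the pick to where it came from.

>>> carry_out(
  plan=[
    [0,0.3,0,0,2],
    [0,0.5,0,0,2],
    [0,0.5,0.6,0,2],
    [0,0.5,1.5,0,2],
    [0,0.5,4,0,2],
    [0,0,8,0,2],
    [0,0,8,-0.15,2],
    [-1,-1,8,-0.3,2],
    [-2,-2,8,-0.45,2],
    [-3,-3,8,-0.6,2],
    [-4,-4,8,-0.75,2],
    [-5,-5,8,-0.9,2],
    [-6,-6,8,-1.05,2],
    [-6.3,-7,8,-1.2,2],
    [-6.3,-8,8,-1.35,2],
    [-6.3,-9.1,7,-1.454,2],
    [-6.3,-9.1,4,-1.454,2],
    [-6.3,-9.1,4,-1.454,2],
    [-6.3,-9.1,4,-1.454,2],
  ],
)

```text
clock: 16.55
position: [0.5317, -0.2825, 0.1589]
ee_rot: [3.136, 0.183, 0.003]
force: [-0.1, -0.2, -1.7]
width: 0.257
```

```bash
python3 -c "
from h import *
st()"
```

```text
{'clock': np.float64(16.55), 'joints': array([ 0.456,  0.536, -0.081,  1.773,  0.055,  0.833, -1.105]), 'position': array([ 0.532, -0.282,  0.159]), 'ee_rot': array([3.136e+00, 1.830e-01, 3.000e-03]), 'force': array([-0.131, -0.151, -1.735]), 'width': np.float64(0.257)}
```

Lower to TCP z ≈ 0.070 (8.9 cm down), release and retreat.

>>> carry_out(
  plan=[
    [0,0,-3,0,2],
    [0,0,-6,0,2],
    [0,0,-8,0,2],
    [0,0,-8.6,0,2],
    [0,0,-8.85,0,2],
    [0,0,-8.85,0,2],
    [0,0,-8.85,0,2],
    [0,0,-8.85,0,6],
    [0,0,-8.85,0,6],
    [0,0,-8.85,0,6],
    [0,0,-8.85,0,6],
    [0,0,-5,0,6],
    [0,0,0,0,6],
    [0,0,5,0,6],
    [-3,0,9,0,6],
    [-8,0,12,0,6],
    [-13,0,14,0,6],
    [-13,0,14,0,6],
  ],
)

```text
clock: 18.35
position: [0.3978, -0.2834, 0.3012]
ee_rot: [3.134, 0.177, 0.004]
force: [0.7, 0.1, -0.0]
width: 0.649
```

```bash
python3 -c "
from h import *
snap('top','t9')
cv2.imwrite('pics/t9c.png',cv2.resize(cv2.imread('pics/t9.png')[80:320,160:480],(800,600),interpolation=cv2.INTER_CUBIC))"; python3 lev.py s9
```

```text
{'clock': np.float64(18.4), 'joints': array([ 0.574,  0.208, -0.078,  1.88 ,  0.02 ,  1.05 , -0.97 ]), 'position': array([ 0.398, -0.283,  0.301]), 'ee_rot': array([3.134, 0.177, 0.004]), 'force': array([-1.205, -0.003, -0.761]), 'width': np.float64(0.655)}
rod 206 depth slope dy/dz -0.011 px slope 0.109 vertical px slope 0.14 [0.635 0.14  0.234]
ram 432 depth slope dy/dz 0.085 px slope 0.092 vertical px slope 0.092 [0.591 0.111 0.229]
```

View pics/t9c.png

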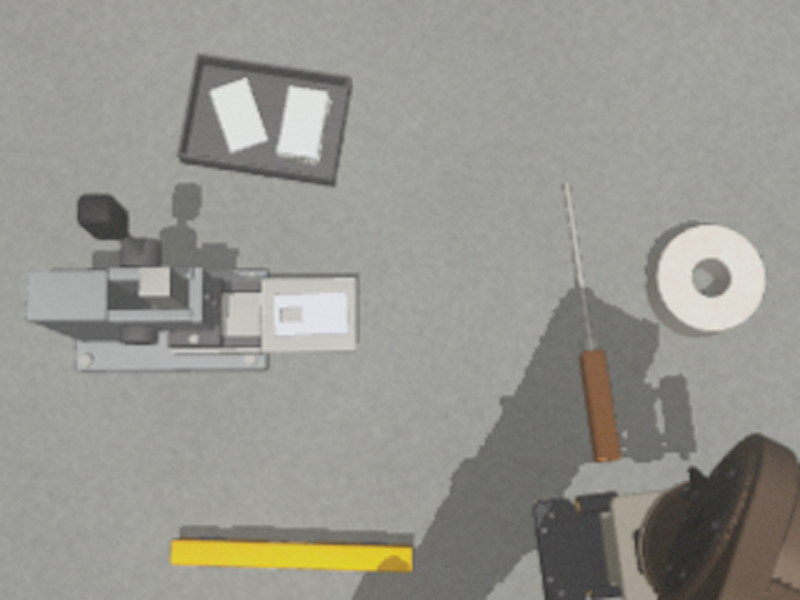

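The pick is lying on the bench at crop (600,400), the tag is on the plate at (310,313), the lever is upright, and the bystanders have not moved.

```bash
python3 -c "
from cell import arm
arm.sign_off()"
```

```text
the job is handed in; nothing more can be done
```

The job is done and handed in at about 18.4 s. I swung the lever up, then hooked the tag by its hanging slot and dragged it onto the outfeed plate. The pick is back on the bench where it came from, and the fingers never touched the tag.

What the last checks showed:
- **Tag:** it lies flat on the plate, roughly 11 mm clear of the guides and 8 mm short of the plate's front edge.
- **Pick and other things:** the pick lies clear of the punch. The roll, tray and level look unmoved, and nothing is in the gripper.
- **Lever:** it is upright to within about 0.04 rad. The side camera's depth put it 0.01 rad short, while the edge in the same image suggested about 0.03–0.04 rad. I left it there because that is still above the 1.5 rad at which the punch clears the slot's roof.
- **Disagreement:** the wrist and top cameras differed by up to 7 mm along the press early on. For the pulling I used the top camera, and its predicted pick tip matched the picture to within a pixel.

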